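Magnetise the screwdriver

ROBOT

A 6-joint arm with a two-finger parallel gripper is mounted at the origin on the work surface; the furniture and walls round the work are solid. World frame = base frame: x ahead of the robot, y to its left, z up, the work surface at z = 0. Lengths are in m, angles in rad, forces in N, time in s.
With the tool pointing down it reaches from about 0.4 to 0.925 m from the base axis. Payload 3.4 kg.
Tool frame: the origin (TCP) lies at the very end of the fingers, on their centre line; the grasp point (between the pads) lies 19 mm behind it; z points along the fingers, y is the line along which they close (so a half turn about z gives the same grasp; the last joint's range is limited). The gripper opens to 85 mm and grips with 20 to 120 N. Pads are 22 mm wide; open, the fingers measure 114 mm over their backs; the gripper's body (76 mm by 85 mm) begins 54 mm behind the grasp point. The pads swing forward as they close: fully open they stand 13 mm farther back than shut.
Start: joints at [1.252, 0.307, 1.506, -0, 1.328, -0.073], TCP at [0.139, 0.558, 0.231] pointing down, gripper open.
Joint ranges: [-3.12, 3.12], [-1.05, 2.28], [0.14, 2.33], [-1.42, 4.57], [0.1, 2.73], [-2.68, 2.68]. Speed limits (rad/s): [2.57, 2.57, 3.14, 3.14, 3.14, 3.14].

INTERFACE

Orientations are given as a rotation vector (axis times angle).
In Python, from cell import manip gives the robot as it stands. The module is installed in compiled form; this text tells all that it offers.
- The arm moves only by the shell command python3 -m handwheel 'ROWS'. ROWS is JSON, a list of rows, each a list of 3 entries, a list of its own where there are three numbers: the turn, a rotation vector about the tool's x, y, z in degrees, then the shift along the tool's x, y, z in m, then the opening, from 0 (shut) to 1 (fully open). A call has 1 to 12 rows; each row is the pose to reach, as a shift and turn from the pose commanded when the call began, along the tool's axes at that moment; what a row does not reach only later rows make up. A row lasts 1/12 s, in which the tool goes at most 41.7 mm and 7.16 degrees, less where a joint would pass 70% of its speed; a pose out of reach is approached as far as the arm can. A call with a gripper value outside its range is refused whole. The fingers move at their own pace and stop on an object; the grip force is fixed at half the most. Time passes only in rows, so rows that repeat a pose let the fingers close. It gives the time, the measured TCP pose, the force, the opening and the grip force at its end, in the units of the state.
- manip.state(): the state, without advancing time (a new reading comes with each control period).
- manip.grab_frame(name): name is "scene" or "side" or "wrist"; returns the picture (420x560x3 uint8, red, green, blue); there is no depth.
- manip.calibration(name): a dict with "fx", "fy", "cx", "cy" (pixels), "R" (3x3) and "t" (3): a world point X has camera coordinates R X + t; the wrist camera has in their place "T_tool_cam" (4x4, takes a point from camera to tool coordinates, whose origin is the TCP and whose axes are the flange's). Camera axes: x right, y down, z forward; pixel columns grow to the right and rows downward; lengths in m; the calibration is good to about 2 mm. A picture is of the moment at which its call begins: read the wrist's pose just before it. calibration takes no time and is no camera call.
- manip.finish_job(): hands the job in; it is judged then, once.
The state is a dict: "time_s": time; "joint_positions": joint angles; "qvel": joint speeds; "joint_torque": joint torques, N m; "eef_pos": TCP position; "eef_rot": TCP orientation; "contact_force": force on the tool from outside, world axes, zero at the start; "wrist_torque": the same for the moment, N m; "gripper_width": finger opening in m; "finger_force": force on a finger pad.
Only numpy, scipy, OpenCV 4.12 (cv2) and the standard library are available. Lean on these libraries where they do the work, as an engineer would, in place of code of your own. Each camera call takes 0.05 s, during which the arm holds its last target. There are 200 camera calls.

TASK

Magnetise the screwdriver: lift it out of its stand by the handle, dip the end of its blade well down into the open round magnetiser cup (not the square demagnetiser) and hold it there for a second without pressing on the bottom. Then draw it out, stand it back in its stand blade down as it was, and let go. Do not push or knock the two cups about.

Things in the scene. Friction and masses are not known exactly. Their poses are not given: they have to be found in the camera images.
- screwdriver: screwdriver, red handle, thin bright blade, 195 mm, 90 g; starts upright in its stand, blade down. Own +y runs along the tool from blade to handle. Origin 13 mm off the tool's axis, which passes x = 0, z = +13 mm. Along y: blade (8 mm thick) from -96 to +5 mm, handle +8 to +96 mm, 24 mm wide in x, 26 mm in z, sides parallel to the stand's at the start; grip it near y = +65 mm
- screwdriver_tip (a point): the end of the screwdriver's blade, on the tool's axis; axes parallel to those of the screwdriver (+y towards the handle). At the start about 22 mm above the bench
- stand: fixed dark steel stand, base 70 x 110 mm (long side along y), deck at 115 mm height; in its middle a pale funnel collar, rim 130 mm high, 48 mm wide inside, narrowing at 45 degrees to an open tube 20 mm wide inside, 57 mm long. The blade hangs in the tube, the handle's lower end rests in the funnel. Origin: centre of the underside, on the collar's axis, z up
- magnetiser: the magnetiser: round open cup of plain grey plastic, 56 mm outside, 44 mm inside, 55 mm high, inner floor at 8 mm, foot flange 66 mm across. Stands loose on the bench, 0.35 kg. Origin at the centre of the underside, z up
- demagnetiser: the demagnetiser, not to be used: square open cup of the same grey plastic, 56 x 56 mm outside, 44 x 44 mm inside, 55 mm high, foot 66 x 66 mm. Stands loose on the bench, 0.35 kg; may change places with the magnetiser. Origin at the centre of the underside, z up
Things that resemble listed ones, but are neither listed nor needed, are in the scene too. Leave any green or grey look-alike of the screwdriver alone.

How it is judged:
By the outcome, as a careful person would: the job done as asked, in the order asked, and still so for the second after the job is handed in, with the robot touching nothing.
It also fails if it takes over 51 s, if anything falls off the work surface, if the arm or the gripper's body presses on something with over 40 N, if the wrist force passes 120 N, or if a joint passes its speed limit or range.

## Working session

There is one attempt and no reset: what is moved stays moved. The work goes in short steps, Python scripts to look and compute and a shell command to move; the robot and the scene stay as the last step left them, time stands still between calls to the robot, and variables do not carry over. Pictures are saved under pics/ and viewed, at most 10 in all, crops included, and the job is handed in when it is done.

```bash
mkdir -p pics; python3 - <<'E'
from cell import manip
import cv2,numpy as np
s=manip.state();print({k:np.round(v,3).tolist() for k,v in s.items()})
for n in ["scene","side"]:
    im=manip.grab_frame(n);cv2.imwrite(f"pics/{n}0.png",im[:,:,::-1])
    c=manip.calibration(n);print(n,c)
print(manip.calibration("wrist"))
E
```

```text
{'time_s': 0.0, 'joint_positions': [1.253, 0.308, 1.508, 0.0, 1.328, -0.074], 'qvel': [-0.001, 0.001, -0.002, -0.001, -0.0, 0.0], 'joint_torque': [-0.001, -45.756, -25.191, -0.0, 0.013, 0.0], 'eef_pos': [0.139, 0.557, 0.23], 'eef_rot': [-0.384, -3.118, 0.003], 'contact_force': [-0.264, 0.047, -0.162], 'wrist_torque': [0.001, 0.035, -0.006], 'finger_force': 0.0, 'gripper_width': 0.085}
scene {'fx': 465.8995698792109, 'fy': 465.8995698792109, 'cx': 285.40620043173993, 'cy': 204.95125143129098, 'R': array([[-0.99126452,  0.13108896, -0.01450308],
       [ 0.08494337,  0.55043447, -0.83054591],
       [-0.10089241, -0.82452264, -0.5567613 ]]), 't': array([0.47571974, 0.02988049, 1.38682446])}
side {'fx': 543.854059178005, 'fy': 543.854059178005, 'cx': 284.7387163589266, 'cy': 202.45731433667214, 'R': array([[ 0.98892954, -0.14809482, -0.00928891],
       [-0.07756446, -0.46255433, -0.88319151],
       [ 0.12649946,  0.87413467, -0.46892053]]), 't': array([-0.45925906,  0.14625514,  1.40716011])}
{'fx': 363.1843981838968, 'fy': 363.1843981838968, 'cx': 271.60883767903584, 'cy': 203.74252350863844, 'T_tool_cam': array([[ 3.85651692e-05, -9.53094184e-01, -3.02673876e-01,
         7.76814475e-02],
       [ 9.99998926e-01, -4.06735026e-04,  1.40818864e-03,
        -1.05364355e-03],
       [-1.46524447e-03, -3.02673605e-01,  9.53093144e-01,
        -1.43134242e-01],
       [ 0.00000000e+00,  0.00000000e+00,  0.00000000e+00,
         1.00000000e+00]])}
```

View pics/scene0.png

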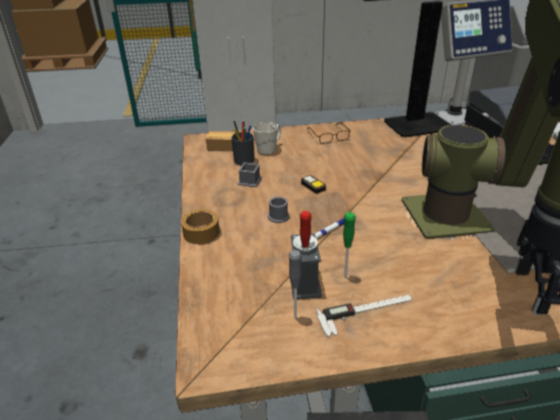

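View pics/side0.png

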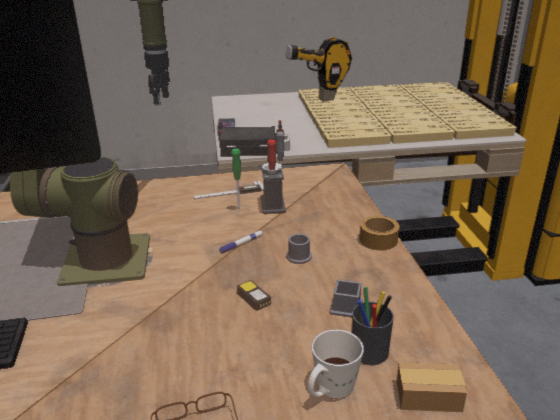

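The scene view shows the red screwdriver in its stand at (305,228). There is a green look-alike at (349,230), a grey one at (295,270), a round cup at (279,209) and a square cup at (250,174). I'll confirm with an enlarged crop and triangulate.

```bash
cat > h.py <<'E'
import numpy as np,cv2
from cell import manip
def P(n):
    c=manip.calibration(n);K=np.array([[c['fx'],0,c['cx']],[0,c['fy'],c['cy']],[0,0,1]]);return K@np.c_[c['R'],c['t']]
def proj(n,X):
    x=P(n)@np.r_[X,1];return x[:2]/x[2]
def tri(a,b):
    x=cv2.triangulatePoints(P("scene"),P("side"),np.array(a,float).reshape(2,1),np.array(b,float).reshape(2,1))[:,0];return x[:3]/x[3]
def ray_z(n,uv,z):
    c=manip.calibration(n);d=c['R'].T@np.array([(uv[0]-c['cx'])/c['fx'],(uv[1]-c['cy'])/c['fy'],1]);o=-c['R'].T@c['t'];return o+d*(z-o[2])/d[2]
E
python3 - <<'E'
from h import *
a=cv2.imread("pics/scene0.png");b=cv2.imread("pics/side0.png")
for im in(a,b):
    m=((im[:,:,2]>110)&(im[:,:,1]<60)&(im[:,:,0]<60)).astype(np.uint8)
    n,l,s,c=cv2.connectedComponentsWithStats(m)
    print([(s[i].tolist(),c[i].round(1).tolist()) for i in range(1,n) if s[i][4]>30])
A=cv2.resize(a[150:330,225:375],(400,480),interpolation=cv2.INTER_CUBIC)
B=cv2.resize(b[130:325,220:390],(400,459),interpolation=cv2.INTER_CUBIC)
cv2.imwrite("pics/crop1.png",np.hstack([A,cv2.copyMakeBorder(B,0,21,0,0,0)]))
E
```

```text
[([300, 212, 11, 8, 67], [305.2, 215.6])]
[]
```

View pics/crop1.png

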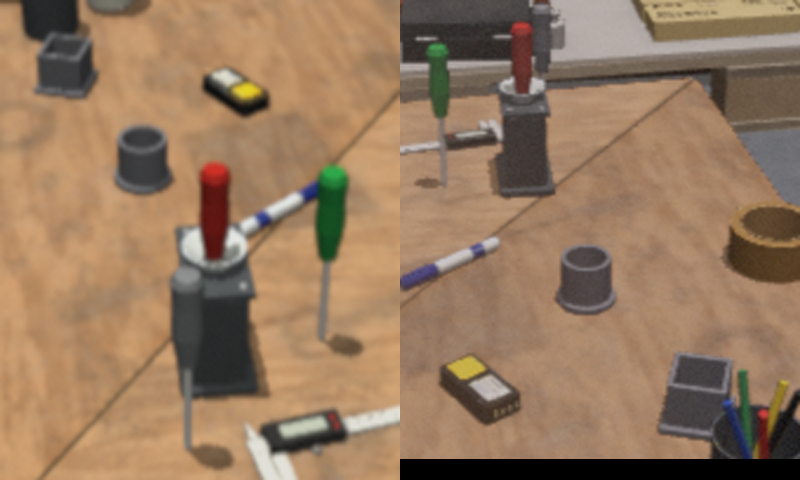

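```bash
python3 - <<'E'
from h import *
def sa(p): return (225+p[0]/2.6667,150+p[1]/2.6667)
def sb(p): return (220+(p[0]-400)/2.353,130+p[1]/2.353)
for n,a,b,z in [("handletop",(214,166),(521,25),.214),("rim",(143,140),(586,256),.055),("collar",(213,245),(522,91),.130),("green tip",(322,337),(445,186),0),("green top",(333,168),(438,45),.1),("grey tip",(189,448),None,0),("greytop",(187,268),(543,0),.2),("square",(66,48),(702,374),.055)]:
    r=[ray_z("scene",sa(a),z).round(3)]
    if b: r+=[ray_z("side",sb(b),z).round(3),tri(sa(a),sb(b)).round(3)]
    print(n,*r)
# stand base corners (base z=0): front edge
for p in [(180,392),(255,388)]: print("standbase",ray_z("scene",sa(p),0).round(3))
for p in [(497,192),(553,190)]: print("standbase side",ray_z("side",sb(p),0).round(3))
# deck corners
for p in [(178,232),(250,290),(247,232)]: print("deck",ray_z("scene",sa(p),.115).round(3))
for p in [(503,112),(548,110),(548,88)]: print("deck side",ray_z("side",sb(p),.115).round(3))
from scipy.spatial.transform import Rotation as R
print(R.from_rotvec(manip.state()['eef_rot']).as_matrix().round(3))
E
```

```text
handletop [0.462 0.227 0.214] [0.46  0.211 0.214] [0.461 0.221 0.21 ]
rim [ 0.491 -0.06   0.055] [ 0.491 -0.071  0.055] [ 0.491 -0.065  0.052]
collar [0.462 0.226 0.13 ] [0.458 0.204 0.13 ] [0.46  0.218 0.123]
green tip [0.356 0.217 0.   ] [0.357 0.213 0.   ] [ 0.357  0.216 -0.001]
green top [0.318 0.086 0.1  ] [0.37  0.444 0.1  ] [0.358 0.216 0.193]
grey tip [0.5   0.336 0.   ]
greytop [0.502 0.338 0.2  ] [0.503 0.33  0.2  ] [0.503 0.335 0.198]
square [ 0.56  -0.278  0.055] [ 0.562 -0.294  0.055] [ 0.562 -0.288  0.05 ]
standbase [0.498 0.269 0.   ]
standbase [0.431 0.274 0.   ]
standbase side [0.421 0.187 0.   ]
standbase side [0.492 0.18  0.   ]
deck [0.487 0.184 0.115]
deck [0.438 0.273 0.115]
deck [0.426 0.194 0.115]
deck side [0.431 0.179 0.115]
deck side [0.486 0.175 0.115]
deck side [0.496 0.24  0.115]
[[-0.97   0.242 -0.001]
 [ 0.242  0.97  -0.002]
 [ 0.    -0.002 -1.   ]]
```

Candidates for the screwdriver: red in the stand (305,228), green (349,230) and grey (295,270). Red fits, because it is the only red handle and the only one in the collar. Candidates for the cup: (279,209) has a round rim, so it is the magnetiser, and (250,174) has a square rim, so it is the demagnetiser. Both are clear in the crop. Moving above the stand now.

```bash
python3 -m handwheel '[[[0,0,0],[-0.008,-0.005,-0.02],1],[[0,0,-1],[-0.03,-0.02,-0.04],1],[[0,0,-2],[-0.06,-0.038,-0.06],1],[[0,0,-3],[-0.094,-0.059,-0.06],1],[[0,0,-4],[-0.128,-0.081,-0.06],1],[[0,0,-5],[-0.162,-0.102,-0.06],1],[[0,0,-6],[-0.196,-0.123,-0.06],1],[[0,0,-7],[-0.230,-0.145,-0.06],1],[[0,0,-8],[-0.264,-0.166,-0.06],1],[[0,0,-9],[-0.298,-0.188,-0.06],1],[[0,0,-9],[-0.328,-0.207,-0.06],1],[[0,0,-9],[-0.350,-0.220,-0.06],1]]'
cat >> h.py <<'E'
from scipy.spatial.transform import Rotation as Ro
def goto(p,yaw_y,st=None):
    "tool shift & turn (deg) to put TCP at p, tool down, tool y at world angle yaw_y deg"
    s=st or manip.state();M=Ro.from_rotvec(s['eef_rot']).as_matrix()
    y=np.array([np.cos(np.radians(yaw_y)),np.sin(np.radians(yaw_y)),0]);z=np.array([0,0,-1.]);T=np.c_[np.cross(y,z),y,z]
    print("at",np.round(s['eef_pos'],4),"t",s['time_s'],"shift",(M.T@(np.array(p)-s['eef_pos'])).round(4),"turn",np.degrees(Ro.from_matrix(M.T@T).as_rotvec()).round(2))
E
python3 -c "
from h import *
goto([.461,.221,.29],85)"
```

```text
time_s: 1.1
eef_pos: [0.4271, 0.2569, 0.291]
eef_rot: [0.141, 3.138, -0.002]
contact_force: [1.6, 0.1, 0.7]
gripper_width: 0.0857
finger_force: 0.0
at [0.4271 0.2569 0.291 ] t 1.1 shift [-0.037  -0.0327  0.001 ] turn [-0.07  0.01 -0.13]
```

```bash
python3 -m handwheel '[[[0,0,0],[-0.014,-0.013,0],1],[[0,0,0],[-0.026,-0.023,0],1],[[0,0,0],[-0.035,-0.030,0],1],[[0,0,0],[-0.037,-0.032,0],1],[[0,0,0],[-0.037,-0.032,0],1],[[0,0,0],[-0.037,-0.032,0],1]]'
python3 - <<'E'
from h import *
s=manip.state();im=manip.grab_frame("wrist");cv2.imwrite("pics/w1.png",im[:,:,::-1])
np.savez("w1.npz",p=s['eef_pos'],r=s['eef_rot'])
goto([.461,.221,.29],85,s)
c=manip.calibration("wrist");T=c['T_tool_cam'];M=Ro.from_rotvec(s['eef_rot']).as_matrix()
for X in ([.461,.221,.213],[.461,.221,.130]):
    v=T[:3,:3].T@(M.T@(np.array(X)-s['eef_pos'])-T[:3,3]);print(c['fx']*v[0]/v[2]+c['cx'],c['fy']*v[1]/v[2]+c['cy'])
E
```

```text
time_s: 1.6
eef_pos: [0.4591, 0.2249, 0.2911]
eef_rot: [-0.137, -3.138, -0.0]
contact_force: [-0.3, 0.0, 0.2]
gripper_width: 0.0855
finger_force: 0.0
at [0.4591 0.2249 0.2911] t 1.6 shift [-0.0023 -0.0037  0.0011] turn [ 0.01 -0.06 -0.02]
266.94163231839195 218.30685081243044
267.9653345014592 185.67740466560292
```

View pics/w1.png

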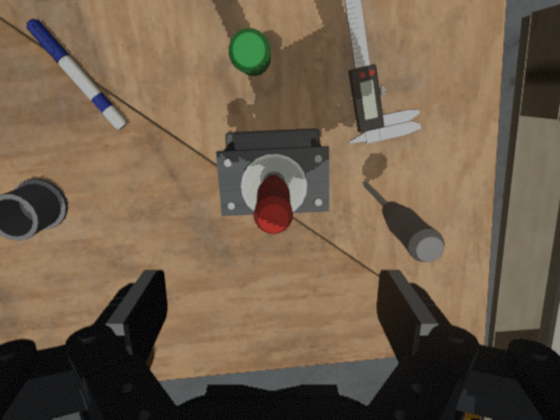

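The wrist view shows the red handle top at (273,215) and the collar rim at (273,183), directly under the TCP. The axis is at about (0.459, 0.225). The stand is turned about 2° from the tool. I'll descend and grip.

```bash
python3 -m handwheel '[[[0,0,-1],[0,0,0.01],1],[[0,0,-2],[0,0,0.03],1],[[0,0,-2],[0,0,0.05],1],[[0,0,-2],[0,0,0.07],1],[[0,0,-2],[0,0,0.09],1],[[0,0,-2],[0,0,0.108],1],[[0,0,-2],[0,0,0.12],1],[[0,0,-2],[0,0,0.127],1],[[0,0,-2],[0,0,0.127],1],[[0,0,-2],[0,0,0.127],0.5],[[0,0,-2],[0,0,0.127],0.4],[[0,0,-2],[0,0,0.127],0]]'
python3 -m handwheel '[[[0,0,0],[0,0,0],0],[[0,0,0],[0,0,0],0],[[0,0,0],[0,0,0],0],[[0,0,0],[0,0,0],0],[[0,0,0],[0,0,0],0],[[0,0,0],[0,0,0],0]]'
```

```text
time_s: 2.65
eef_pos: [0.4604, 0.2249, 0.1653]
eef_rot: [0.082, 3.139, 0.001]
contact_force: [0.4, 0.3, -0.2]
gripper_width: 0.0517
finger_force: 0.0
time_s: 3.15
eef_pos: [0.4603, 0.2248, 0.1649]
eef_rot: [0.083, 3.139, 0.001]
contact_force: [0.6, 0.1, 3.7]
gripper_width: 0.0252
finger_force: 61.1
```

Gripped at 25 mm and 61 N. Lifting straight up.

```bash
python3 -m handwheel '[[[0,0,0],[0,0,-0.004],0],[[0,0,0],[0,0,-0.012],0],[[0,0,0],[0,0,-0.024],0],[[0,0,0],[0,0,-0.038],0],[[0,0,0],[0,0,-0.053],0],[[0,0,0],[0,0,-0.068],0],[[0,0,0],[0,0,-0.083],0],[[0,0,0],[0,0,-0.098],0],[[0,0,0],[0,0,-0.113],0],[[0,0,0],[0,0,-0.125],0],[[0,0,0],[0,0,-0.132],0],[[0,0,0],[0,0,-0.135],0]]'
python3 - <<'E'
from h import *
goto([.491,-.065,.30],87)
a=manip.grab_frame("scene")[:,:,::-1];b=manip.grab_frame("side")[:,:,::-1]
cv2.imwrite("pics/a2.png",a);cv2.imwrite("pics/b2.png",b)
A=cv2.resize(a[130:310,235:385],(400,480),interpolation=cv2.INTER_CUBIC)
B=cv2.resize(b[70:265,200:370],(400,459),interpolation=cv2.INTER_CUBIC)
cv2.imwrite("pics/crop2.png",np.hstack([A,cv2.copyMakeBorder(B,0,21,0,0,0)]))
E
```

```text
time_s: 4.15
eef_pos: [0.4599, 0.2244, 0.3006]
eef_rot: [0.083, 3.139, 0.001]
contact_force: [-0.3, 0.4, -0.5]
gripper_width: 0.0256
finger_force: 60.8
at [0.4599 0.2244 0.3006] t 4.15 shift [-0.0463 -0.2874  0.0006] turn [ 0.02  0.09 -0.03]
```

View pics/crop2.png

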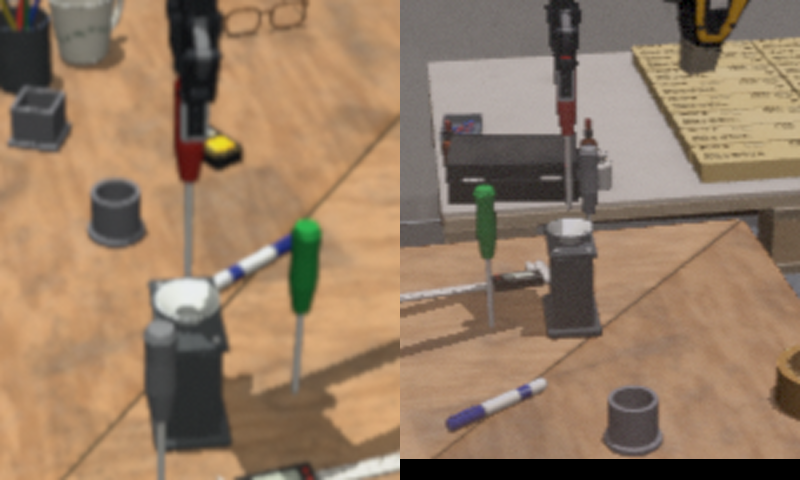

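The screwdriver is clear and upright, with the tip just above the collar (crop A 188,277; B 569,210). Moving over the round cup.

```bash
python3 -m handwheel '[[[0,0,0],[-0.001,-0.008,0],0],[[0,0,0],[-0.004,-0.024,0],0],[[0,0,0],[-0.008,-0.050,0],0],[[0,0,0],[-0.013,-0.082,0],0],[[0,0,0],[-0.018,-0.114,0],0],[[0,0,0],[-0.023,-0.146,0],0],[[0,0,0],[-0.028,-0.178,0],0],[[0,0,0],[-0.033,-0.210,0],0],[[0,0,0],[-0.037,-0.240,0],0],[[0,0,0],[-0.041,-0.262,0],0],[[0,0,0],[-0.043,-0.276,0],0],[[0,0,0],[-0.044,-0.283,0],0]]'
python3 -m handwheel '[[[0,0,0],[0,0,0.02],0],[[0,0,0],[0,0,0.04],0],[[0,0,0],[0,0,0.056],0],[[0,0,0],[0,0,0.06],0],[[0,0,0],[0,0,0.06],0]]'
python3 - <<'E'
from h import *
print("tip before",tri((305.5,233.9),(271.8,159.2)))
goto([.489,-.061,.165],87)
a=manip.grab_frame("scene")[:,:,::-1];b=manip.grab_frame("side")[:,:,::-1]
cv2.imwrite("pics/a3.png",a);cv2.imwrite("pics/b3.png",b)
A=cv2.resize(a[130:238,230:320],(400,480),interpolation=cv2.INTER_CUBIC)
B=cv2.resize(b[160:268,255:345],(400,480),interpolation=cv2.INTER_CUBIC)
cv2.imwrite("pics/crop3.png",np.hstack([A,B]))
E
```

```text
time_s: 5.25
eef_pos: [0.4879, -0.063, 0.2982]
eef_rot: [-0.087, -3.138, 0.001]
contact_force: [-0.7, -0.7, -0.6]
gripper_width: 0.0252
finger_force: 60.9
time_s: 5.67
eef_pos: [0.487, -0.0599, 0.2375]
eef_rot: [-0.082, -3.136, -0.001]
contact_force: [-0.2, 0.4, -1.0]
gripper_width: 0.0253
finger_force: 60.9
tip before [0.46089059 0.2236944  0.15117407]
at [ 0.487  -0.0599  0.2375] t 5.6667 shift [-0.0023 -0.001   0.0725] turn [ 0.05 -0.26 -0.01]
```

View pics/crop3.png

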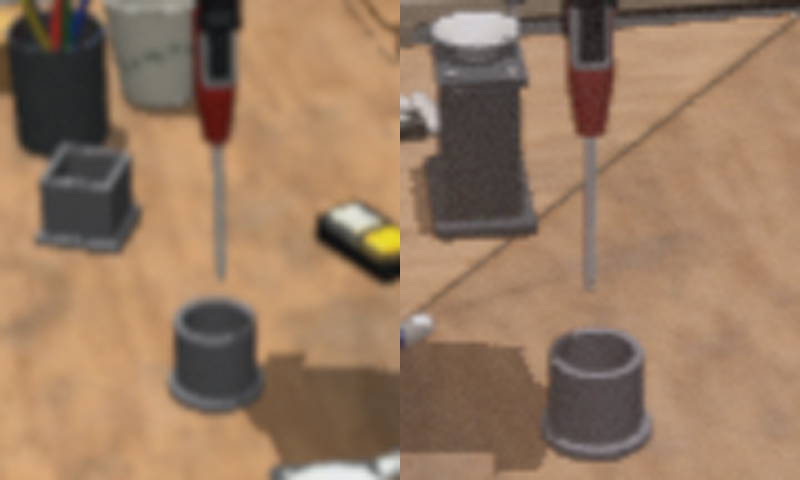

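```bash
python3 - <<'E'
from h import *
S=lambda p:(230+p[0]/4.444,130+p[1]/4.444)
D=lambda p:(255+(p[0]-400)/4.444,160+p[1]/4.444)
t=tri(S((221,280)),D((590,291)));r=tri(S((216,320)),D((597,354)))
print(t,r,r-t)
M=Ro.from_rotvec(manip.state()['eef_rot']).as_matrix();print(M.T@(r-t))
for z in (.055,):print(ray_z("scene",S((216,320)),z),ray_z("side",D((597,354)),z))
for z in (.095,t[2]):print(ray_z("scene",S((221,280)),z),ray_z("side",D((590,291)),z))
E
```

```text
[ 0.48858516 -0.05952253  0.08785219] [ 0.4913263  -0.06874353  0.05110916] [ 0.00274114 -0.009221   -0.03674303]
[-0.00321445 -0.00906603  0.03674324]
[ 0.49082819 -0.06263491  0.055     ] [ 0.49107612 -0.07494625  0.055     ]
[ 0.48845019 -0.04799917  0.095     ] [ 0.48752609 -0.07158341  0.095     ]
[ 0.48723515 -0.0592189   0.08785219] [ 0.48959879 -0.05957463  0.08785219]
```

```bash
python3 -m handwheel '[[[0,0,0],[-0.002,-0.005,0],0],[[0,0,0],[-0.003,-0.008,0.004],0],[[0,0,0],[-0.003,-0.009,0.012],0],[[0,0,0],[-0.003,-0.009,0.022],0],[[0,0,0],[-0.003,-0.009,0.032],0],[[0,0,0],[-0.003,-0.009,0.042],0],[[0,0,0],[-0.003,-0.009,0.052],0],[[0,0,0],[-0.003,-0.009,0.061],0],[[0,0,0],[-0.003,-0.009,0.068],0],[[0,0,0],[-0.003,-0.009,0.073],0],[[0,0,0],[-0.003,-0.009,0.075],0],[[0,0,0],[-0.003,-0.009,0.075],0]]'
python3 - <<'E'
from h import *
goto([.49,-.069,.1625],87)
a=manip.grab_frame("scene")[:,:,::-1];b=manip.grab_frame("side")[:,:,::-1]
A=cv2.resize(a[130:238,230:320],(400,480),interpolation=cv2.INTER_CUBIC)
B=cv2.resize(b[160:268,255:345],(400,480),interpolation=cv2.INTER_CUBIC)
cv2.imwrite("pics/crop4.png",np.hstack([A,B]))
E
```

```text
time_s: 6.77
eef_pos: [0.491, -0.0695, 0.1638]
eef_rot: [-0.083, -3.14, -0.0]
contact_force: [-0.3, 0.3, 0.2]
gripper_width: 0.0254
finger_force: 60.9
at [ 0.491  -0.0695  0.1638] t 6.7667 shift [0.001  0.0005 0.0013] turn [ 0.01 -0.05 -0.02]
```

View pics/crop4.png

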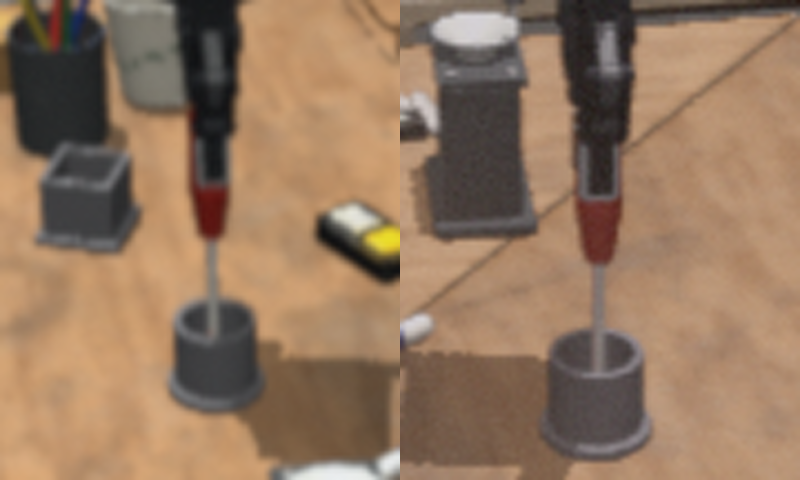

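```bash
python3 -m handwheel '[[[0,0,0],[0,0,0],0],[[0,0,0],[0,0,0],0],[[0,0,0],[0,0,0],0],[[0,0,0],[0,0,0],0],[[0,0,0],[0,0,0],0],[[0,0,0],[0,0,0],0],[[0,0,0],[0,0,0],0],[[0,0,0],[0,0,0],0],[[0,0,0],[0,0,0],0],[[0,0,0],[0,0,0],0],[[0,0,0],[0,0,0],0],[[0,0,0],[0,0,0],0]]'
```

```text
time_s: 7.87
eef_pos: [0.4912, -0.0696, 0.1643]
eef_rot: [-0.083, -3.14, -0.0]
contact_force: [-0.3, -0.6, -0.9]
gripper_width: 0.0254
finger_force: 60.9
```

The blade is in the middle of the round cup with no contact force. There is plenty of time, so I'll dip 4 mm further and hold again, then draw out.

```bash
python3 -m handwheel '[[[0,0,0],[0,0,0.002],0],[[0,0,0],[0,0,0.004],0],[[0,0,0],[0,0,0.004],0],[[0,0,0],[0,0,0.004],0],[[0,0,0],[0,0,0.004],0],[[0,0,0],[0,0,0.004],0],[[0,0,0],[0,0,0.004],0],[[0,0,0],[0,0,0.004],0],[[0,0,0],[0,0,0.004],0],[[0,0,0],[0,0,0.004],0],[[0,0,0],[0,0,0.004],0],[[0,0,0],[0,0,0.004],0]]'
python3 -m handwheel '[[[0,0,0],[0,0,0],0],[[0,0,0],[0,0,0],0],[[0,0,0],[0,0,0],0],[[0,0,0],[0,0,0],0]]'
python3 -m handwheel '[[[0,0,0],[0,0,-0.004],0],[[0,0,0],[0,0,-0.012],0],[[0,0,0],[0,0,-0.024],0],[[0,0,0],[0,0,-0.038],0],[[0,0,0],[0,0,-0.053],0],[[0,0,0],[0,0,-0.068],0],[[0,0,0],[0,0,-0.083],0],[[0,0,0],[0,0,-0.098],0],[[0,0,0],[0,0,-0.113],0],[[0,0,0],[0,0,-0.126],0],[[0,0,0],[0,0,-0.136],0],[[0,0,0],[0,0,-0.141],0]]'
python3 -c "
from h import *
goto([.460,.2246,.301],87)"
```

```text
time_s: 8.87
eef_pos: [0.4912, -0.0696, 0.1604]
eef_rot: [0.083, 3.14, -0.0]
contact_force: [0.1, 0.1, -0.5]
gripper_width: 0.0255
finger_force: 60.9
time_s: 9.2
eef_pos: [0.4912, -0.0696, 0.1603]
eef_rot: [-0.083, -3.14, 0.0]
contact_force: [-0.5, 0.1, -0.4]
gripper_width: 0.0256
finger_force: 60.9
time_s: 10.2
eef_pos: [0.4919, -0.0697, 0.3035]
eef_rot: [0.083, 3.137, -0.001]
contact_force: [0.0, -0.3, -0.5]
gripper_width: 0.0254
finger_force: 60.9
at [ 0.4919 -0.0697  0.3035] t 10.2 shift [0.0474 0.2923 0.0022] turn [-0.03  0.18 -0.03]
```

```bash
python3 -m handwheel '[[[0,0,0],[0.001,0.008,0],0],[[0,0,0],[0.004,0.024,0],0],[[0,0,0],[0.008,0.050,0],0],[[0,0,0],[0.013,0.082,0],0],[[0,0,0],[0.018,0.114,0],0],[[0,0,0],[0.023,0.146,0],0],[[0,0,0],[0.028,0.178,0],0],[[0,0,0],[0.033,0.210,0],0],[[0,0,0],[0.038,0.240,0],0],[[0,0,0],[0.042,0.264,0],0],[[0,0,0],[0.045,0.281,0],0],[[0,0,0],[0.047,0.290,0],0]]'
python3 -m handwheel '[[[0,0,0],[0,0.002,0],0],[[0,0,0],[0,0.002,0],0],[[0,0,0],[0,0.002,0],0],[[0,0,0],[0,0.002,0],0]]'
python3 - <<'E'
from h import *
goto([.460,.2246,.165],87)
a=manip.grab_frame("scene")[:,:,::-1];b=manip.grab_frame("side")[:,:,::-1]
A=cv2.resize(a[165:273,260:350],(400,480),interpolation=cv2.INTER_CUBIC)
B=cv2.resize(b[110:218,225:315],(400,480),interpolation=cv2.INTER_CUBIC)
cv2.imwrite("pics/crop5.png",np.hstack([A,B]))
E
```

```text
time_s: 11.2
eef_pos: [0.4583, 0.225, 0.3003]
eef_rot: [-0.079, -3.138, -0.001]
contact_force: [0.3, -0.7, -0.7]
gripper_width: 0.0251
finger_force: 60.9
time_s: 11.53
eef_pos: [0.4597, 0.2234, 0.3011]
eef_rot: [-0.085, -3.14, 0.001]
contact_force: [0.1, -0.7, -0.7]
gripper_width: 0.0253
finger_force: 60.9
at [0.4597 0.2234 0.3011] t 11.5333 shift [-0.0002  0.0013  0.1361] turn [-0.04 -0.02 -0.1 ]
```

View pics/crop5.png

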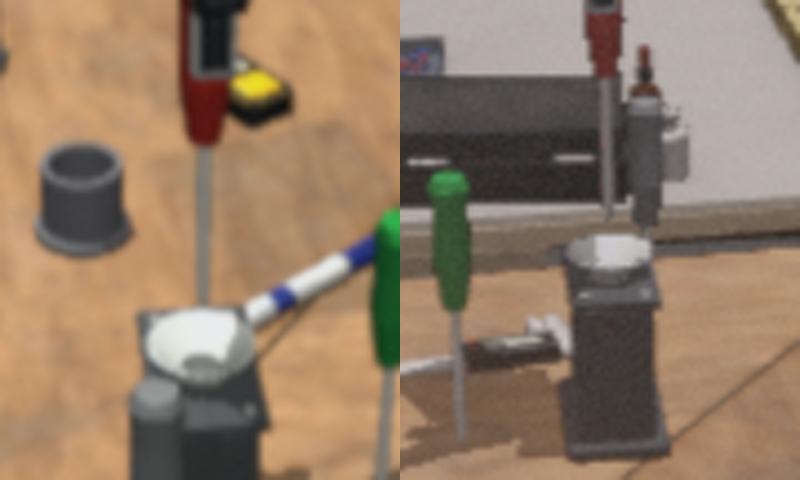

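The blade is over the collar centre, at the same pose as when it was lifted. The cup still stands. Lowering now.

```bash
python3 -m handwheel '[[[0,0,0],[0,0.001,0.004],0],[[0,0,0],[0,0.001,0.012],0],[[0,0,0],[0,0.001,0.024],0],[[0,0,0],[0,0.001,0.038],0],[[0,0,0],[0,0.001,0.053],0],[[0,0,0],[0,0.001,0.068],0],[[0,0,0],[0,0.001,0.083],0],[[0,0,0],[0,0.001,0.098],0],[[0,0,0],[0,0.001,0.112],0],[[0,0,0],[0,0.001,0.122],0],[[0,0,0],[0,0.001,0.129],0],[[0,0,0],[0,0.001,0.133],0]]'
python3 -m handwheel '[[[0,0,0],[0,0,0.001],0],[[0,0,0],[0,0,0.002],0],[[0,0,0],[0,0,0.002],0],[[0,0,0],[0,0,0.002],0]]'
```

```text
time_s: 12.63
eef_pos: [0.4592, 0.2251, 0.1671]
eef_rot: [-0.083, -3.139, 0.001]
contact_force: [0.4, -0.5, -0.5]
gripper_width: 0.0254
finger_force: 60.9
time_s: 12.97
eef_pos: [0.4602, 0.2257, 0.1669]
eef_rot: [0.083, 3.139, 0.001]
contact_force: [-0.6, -0.6, -0.2]
gripper_width: 0.0254
finger_force: 60.9
```

```bash
python3 -m handwheel '[[[0,0,0],[0,0,0.0005],0],[[0,0,0],[0,0,0.001],0],[[0,0,0],[0,0,0.0015],0],[[0,0,0],[0,0,0.0015],0],[[0,0,0],[0,0,0.0015],0],[[0,0,0],[0,0,0.0015],0]]'
```

```text
time_s: 13.47
eef_pos: [0.46, 0.2256, 0.1651]
eef_rot: [0.083, 3.14, 0.001]
contact_force: [-0.4, 1.5, 0.9]
gripper_width: 0.0254
finger_force: 61.0
```

Back at the original height with a light touch. Releasing gently.

```bash
python3 -m handwheel '[[[0,0,0],[0,0,0],0.33],[[0,0,0],[0,0,0],0.36],[[0,0,0],[0,0,0],0.4],[[0,0,0],[0,0,0],0.5],[[0,0,0],[0,0,0],0.7],[[0,0,0],[0,0,0],1],[[0,0,0],[0,0,0],1],[[0,0,0],[0,0,0],1],[[0,0,0],[0,0,0],1],[[0,0,0],[0,0,0],1]]'
python3 -m handwheel '[[[0,0,0],[0,0,-0.004],1],[[0,0,0],[0,0,-0.012],1],[[0,0,0],[0,0,-0.024],1],[[0,0,0],[0,0,-0.038],1],[[0,0,0],[0,0,-0.053],1],[[0,0,0],[0,0,-0.068],1],[[0,0,0],[0,0,-0.083],1],[[0,0,0],[0,0,-0.098],1],[[0,0,0],[0,0,-0.110],1],[[0,0,0],[0,0,-0.118],1],[[0,0,0],[0,0,-0.12],1],[[0,0,0],[0,0,-0.12],1]]'
python3 - <<'E'
from h import *
a=manip.grab_frame("scene")[:,:,::-1];b=manip.grab_frame("side")[:,:,::-1]
A=cv2.resize(a[150:330,225:375],(400,480),interpolation=cv2.INTER_CUBIC)
B=cv2.resize(b[130:325,220:390],(400,459),interpolation=cv2.INTER_CUBIC)
cv2.imwrite("pics/crop6.png",np.hstack([A,cv2.copyMakeBorder(B,0,21,0,0,0)]))
E
```

```text
time_s: 14.3
eef_pos: [0.4597, 0.2255, 0.1648]
eef_rot: [-0.083, -3.14, 0.0]
contact_force: [-0.5, 0.4, -0.3]
gripper_width: 0.0855
finger_force: 0.0
time_s: 15.3
eef_pos: [0.46, 0.2256, 0.2857]
eef_rot: [0.083, 3.139, 0.001]
contact_force: [0.5, 0.2, 0.3]
gripper_width: 0.0851
finger_force: 0.0
```

View pics/crop6.png

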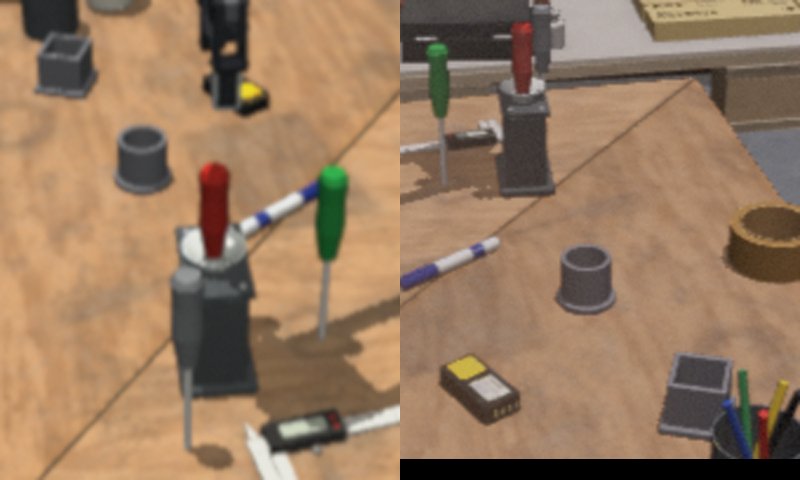

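The red screwdriver is back in the collar, with its top at A (214,166) and B (521,25), the same as at the start. Both cups are unmoved and the gripper is clear.

```bash
python3 -c "
from cell import manip
print(manip.finish_job())"
```

```text
the job is handed in; nothing more can be done
None
```

The job is handed in at about 15 s: the screwdriver's blade was held in the round magnetiser cup for over two seconds with no contact force, and it is back upright in its stand and released, with both cups unmoved in the final pictures.

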